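# Retain the guard gate's hinge, then draw its sagging bolt and hold the gate ajar

## Robot

A 6-joint arm with a two-finger parallel gripper is mounted at the origin on the work surface. World frame = base frame: x ahead of the robot, y to its left, z up, the work surface at z = 0. Lengths are in m, angles in degrees, forces in N, time in s.
With the tool pointing down it reaches from about 0.325 to 0.75 m from the base axis. Payload 7.6 kg.
Tool frame: the origin (TCP) lies midway between the tips of the shut fingers; the grasp point (between the pads) lies 19 mm behind it; z points along the fingers, x is the direction in which the jaws open and shut, and the axes are right-handed (so a half turn about z gives the same grasp; the last joint's range is limited). The gripper opens to 85 mm and grips with 20 to 120 N. Pads are 22 mm wide; open, the fingers measure 114 mm over their backs; the gripper's body (76 mm by 85 mm) begins 54 mm behind the grasp point. The pads swing forward as they close: fully open they stand 13 mm farther back than shut.
Start: joints at [-4.028, 2.991, 80.254, -0, 96.75, -4.028], TCP at [0.525, 0, 0.231] pointing down, gripper open.
Joint ranges: [-166.34, 166.34], [-52.06, 124.39], [6.96, 135.62], [-60.46, 240.46], [14.63, 156.25], [-167.68, 167.68]. Speed limits (degrees/s): [147.25, 147.25, 172.46, 180, 180, 180].

## Interface

Orientations are given as a 3x3 rotation matrix whose columns are the frame's x, y, z axes.
In Python, from station import r gives the robot as it stands. The module is installed in compiled form; this text tells all that it offers.
- The arm moves only by the shell command python3 -m crank 'ROWS' [FORCE]. ROWS is JSON, a list of rows, each an object with "fingers": the closure in counts, from 0 (fully open) to 255 (shut); "slide": the shift along the tool's x, y, z in m, a list of three; "angular": the turn, a rotation vector about the tool's x, y, z in rad, a list of three. In form: [{"fingers": fingers, "slide": [dx, dy, dz], "angular": [wx, wy, wz]}, ...]. A call has 1 to 20 rows; each row is the pose to reach, as a shift and turn from the pose commanded when the call began, along the tool's axes at that moment; what a row does not reach only later rows make up. A row lasts 1/12 s, in which the tool goes at most 41.7 mm and 7.16 degrees, less where a joint would pass 70% of its speed; a pose out of reach is approached as far as the arm can. A call with a gripper value outside its range is refused whole. The fingers move at their own pace and stop on an object; FORCE is the grip in N (left out, the last holds). Time passes only in rows, so rows that repeat a pose let the fingers close. It gives the time, the measured TCP pose, the force and the opening at its end, in the units of the state.
- r.observe(): the state, without advancing time (a new reading comes with each control period).
- r.get_image(name): name is "scene" or "side" or "wrist"; returns the picture (480x640x3 uint8, blue, green, red); there is no depth.
- r.get_calibration(name): a dict with "fx", "fy", "cx", "cy" (pixels), "D" ([k1, k2, p1, p2, k3] as OpenCV has them; the pictures are not rectified), "origin" and "rotation" of the camera in the world. Camera axes: x right, y down, z forward; pixel columns grow to the right and rows downward; lengths in m; the calibration is good to about 2 mm. A picture is of the moment at which its call begins: read the wrist's pose just before it. get_calibration takes no time and is no camera call; for the wrist camera it gives the pose at the moment of the call.
- r.finish_job(): hands the job in, once; it reports no verdict.
The state is a dict: "time": time; "qpos": joint angles; "qvel": joint speeds; "joint_efforts": joint torques, N m; "tcp_pos": TCP position; "orientation": TCP orientation; "contact_force": force on the tool from outside, world axes, zero at the start; "wrist_torque": the same for the moment, N m; "gripper_width": finger opening in m.
Only numpy, scipy, OpenCV 4.12 (cv2) and the standard library are available. Lean on these libraries where they do the work, as an engineer would, in place of code of your own. Each camera call takes 0.05 s, during which the arm holds its last target. There are 200 camera calls.

## Task

Slip the loose brass collar over the top of the guard gate's upright hinge pin, fully down on the hinge, and let go of it. Then open the gate: its bolt has sagged behind the bent lip of the red keeper, so lift the bolt by its yellow knob over the lip while pulling it towards the hinge until it is out of the keeper, and swing the gate towards the robot until it stands about a hand's width (10 cm) open at the latch side. The gate is sprung shut, so finish while still holding it ajar and still, and leave the dark ring, the blue pot and the wrench where they are.

Things in the scene. Friction and masses are not known exactly. Their poses are not given: they have to be found in the camera images.
- collar: Loose brass collar (plain ring), outer diameter 36 mm, bore 21 mm, height 26 mm, about 0.1 kg, standing on the bench with its axis upright. Origin: centre of its underside; z is its axis.
- pin_seat (a point): Where the underside of the collar must rest: centre of the top of the green round hinge eye of the gate (30 mm in diameter), on the axis of the upright steel hinge pin (17 mm in diameter), 150 mm above the bench.
- pin_top (a point): Top of the hinge pin, 34 mm above pin_seat, with a small chamfer.
- stand: Dark steel stand of the gate, fixed to the bench, 410 mm long. Origin: on the hinge axis at bench level. z up, y along the shut gate from latch to hinge, x square to it, away from the robot. Its hinge post (25 mm square, 140 mm high) stands 45 mm beyond the pin (+y), its latch post (36 by 34 mm, 125 mm high) at y = -304 mm; flat feet 90 mm long and 8 mm high.
- gate_leaf: Green barred steel gate (bars and rails 16 mm thick, 280 mm from the hinge axis to its latch edge, underside 22 mm and top rail 125 mm above the bench). Origin: on the hinge axis at bench level; z up. Its y axis runs along the gate from the latch edge to the hinge; its x axis is square to the gate, away from the robot when shut.
- gate (a joint): Gate angle in rad: 0 shut, grows as the latch edge swings towards the robot (clockwise seen from above), about the hinge pin; at most 1.2. A spring shuts it with about 0.4 N m at 0 and 0.6 N m at 0.4 rad, so it closes if let go. At 0.36 rad it stands 100 mm open at the latch edge.
- bolt (a joint): How far the bolt is drawn towards the hinge (along the gate's +y), in m: 0 to 0.005 when shot, at most 0.060. It drags with about 2.5 N and stays where it is left. Beyond about 0.030 its nose is out of the keeper and the gate can swing.
- bolt_lift (a joint): How far the bolt is raised in its tall worn staples, in m: 0 is sagged down (it falls back by its own 0.25 kg), at most 0.018. The nib under its nose clears the lip from 0.010 up; it must stay raised until the bolt is drawn about 0.025.
- bolt_knob (a point): Middle of the grip of the bolt's upright yellow knob: round, 18 mm in diameter, from 20 mm below to 16 mm above this point, with a cap 23 mm wide on top (4 mm). Bolt sagged: 198 mm above the bench; bolt shot: 215 mm from the hinge axis. Steel staples over the bolt (47 mm to the latch side, 85 mm to the hinge side) reach 176 mm above the bench.
- bolt_nose (a point): Centre of the latch end of the 12 mm round bolt, on its axis (146 mm above the bench when sagged), 100 mm from the knob.
- keeper_lip (a point): Middle of the top of the bent lip (9 mm long along the bolt, 139 mm above the bench) at the mouth of the red keeper on the latch post. Two red cheeks 20 mm apart, 167 mm high, hold the bolt's nose sideways so the gate cannot swing until the nose is out.
- flange: Bystander: dark steel ring, outer diameter 52 mm, bore 14 mm (too small for the pin), height 16 mm. Origin at the centre of its underside.
- pot: Bystander: blue plastic pot, 56 mm wide at the rim, 60 mm high. Origin at the centre of its underside.
- wrench: Bystander: wrench lying on the bench beyond the latch side.
Things that resemble listed ones, but are neither listed nor needed, are in the scene too. What is shaped like the collar but purple or turquoise is not meant.

How it is judged (in metres and radians):
On the way, in this order (a step that is already met when the one before it is completed fails the run):
1. the collar sits fully down over the hinge pin and is let go (horizontal distance between collar and pin_seat below 0.005 m and z of collar in the frame of pin_seat between -0.004 and 0.004 m and angle between collar's own z axis and vertical below 0.12 rad and contact force between the fingers and collar below 0.3 N), for 0.2 s.
2. the bolt is lifted over the lip and drawn out of the keeper (value of joint bolt above 0.029 m), for 0.1 s.
At the end, for the whole second after the job is handed in: Collar still fully down on the hinge (4 mm in height, 5 mm sideways, upright within 7 degrees), bolt drawn at least 25 mm, and the fingers hold the gate or its bolt (over 1 N) still at 0.2 to 0.6 rad, some 55 to 165 mm open; no other thing props it (horizontal distance between collar and pin_seat below 0.005 m and z of collar in the frame of pin_seat between -0.004 and 0.004 m and angle between collar's own z axis and vertical below 0.12 rad and value of joint gate between 0.2 and 0.6 rad and velocity of joint gate between -0.05 and 0.05 rad/s and value of joint bolt above 0.025 m and contact force between the fingers and gate_leaf above 1 N and contact force between gate_leaf and flange below 0.2 N and contact force between gate_leaf and pot below 0.2 N and contact force between gate_leaf and wrench below 0.2 N); the arm keeps its last pose, push and grip.
It fails at once if the dark ring, the pot or the wrench is moved more than 40 mm (distance of any of flange, pot, wrench from where it was at the start of the episode above 0.04 m).
It also fails if it takes over 51 s, if anything falls off the work surface, if the arm or the gripper's body presses on something with over 40 N, if the wrist force passes 120 N, or if a joint passes its speed limit or range.

## Working session

There is one attempt and no reset: what is moved stays moved. The work goes in short steps, Python scripts to look and compute and a shell command to move; the robot and the scene stay as the last step left them, time stands still between calls to the robot, and variables do not carry over. Pictures are saved under pics/ and viewed, on a budget of 10 in all, crops included, one or two more only if the job needs it, and the job is handed in when it is done.

```bash
mkdir -p pics; cat > h.py <<'E'
import numpy as np, cv2, json
from station import r
def cal(n):
    c=r.get_calibration(n); K=np.array([[c['fx'],0,c['cx']],[0,c['fy'],c['cy']],[0,0,1]]); return K,np.array(c['D'],float),np.array(c['origin']),np.array(c['rotation'])
def ray(n,u,v,C=None):
    K,D,o,R=C or cal(n); p=cv2.undistortPoints(np.array([[[u,v]]],float),K,D)[0,0]
    d=R@np.array([p[0],p[1],1]); return o,d/np.linalg.norm(d)
def onz(n,u,v,z,C=None):
    o,d=ray(n,u,v,C); return o+d*(z-o[2])/d[2]
def tri(rays):
    A=sum(np.eye(3)-np.outer(d,d) for o,d in rays); b=sum((np.eye(3)-np.outer(d,d))@o for o,d in rays)
    return np.linalg.solve(A,b)
def proj(n,P,C=None):
    K,D,o,R=C or cal(n); P=np.atleast_2d(P)
    return cv2.projectPoints((P-o)@R,np.zeros(3),np.zeros(3),K,D)[0][:,0]
E
python3 - <<'E'
from h import *
s=r.observe(); print(s)
for n in ['scene','side','wrist']:
    print(n,[np.round(x,3).tolist() for x in cal(n)])
    cv2.imwrite(f'pics/{n}0.png',r.get_image(n))
E
```

```text
{'time': 0.0, 'qpos': array([-4.02840575e+00,  3.02610958e+00,  8.03145774e+01, -4.21933760e-04,
        9.67499335e+01, -4.02820511e+00]), 'qvel': array([-0.01906657,  0.00235434, -0.06030759, -0.10787658, -0.07396561,
       -0.0288608 ]), 'joint_efforts': array([ 8.02730119e-04, -3.81666934e+01, -3.60182977e+01,  8.43031398e-05,
        6.19437444e-03, -2.66336252e-05]), 'tcp_pos': array([5.24688209e-01, 3.81566594e-05, 2.30468838e-01]), 'orientation': array([[ 9.99998755e-01, -4.44347835e-06, -1.57823172e-03],
       [-4.27963825e-06, -9.99999995e-01,  1.03815810e-04],
       [-1.57823217e-03, -1.03808926e-04, -9.99998749e-01]]), 'contact_force': array([ 0.73423573, -0.75745481,  0.54347424]), 'wrist_torque': array([-0.02725311,  0.02181932,  0.04558436]), 'gripper_width': 0.08529897766102085}
scene [[[558.19, 0.0, 318.406], [0.0, 558.19, 236.501], [0.0, 0.0, 1.0]], [0.042, 0.0, 0.0, 0.0, 0.0], [1.204, -0.059, 1.027], [[0.108, 0.779, -0.618], [0.994, -0.096, 0.052], [-0.019, -0.62, -0.785]]]
side [[[437.238, 0.0, 314.299], [0.0, 437.238, 241.43], [0.0, 0.0, 1.0]], [0.028, 0.0, 0.0, 0.0, 0.0], [0.337, 0.899, 0.759], [[-0.978, -0.117, 0.174], [-0.209, 0.544, -0.813], [0.001, -0.831, -0.556]]]
wrist [[[349.04, 0.0, 322.944], [0.0, 349.04, 234.765], [0.0, 0.0, 1.0]], [-0.047, 0.0, 0.0, 0.0, 0.0], [0.525, 0.068, 0.373], [[1.0, -0.0, -0.002], [-0.001, -0.962, -0.271], [-0.002, 0.271, -0.962]]]
```

View pics/scene0.png

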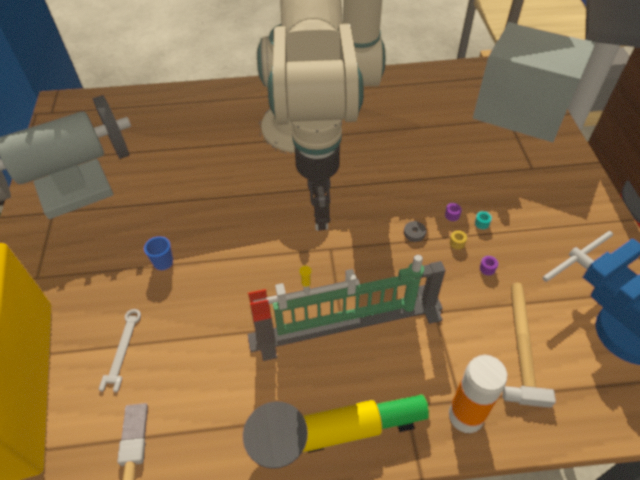

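View pics/side0.png

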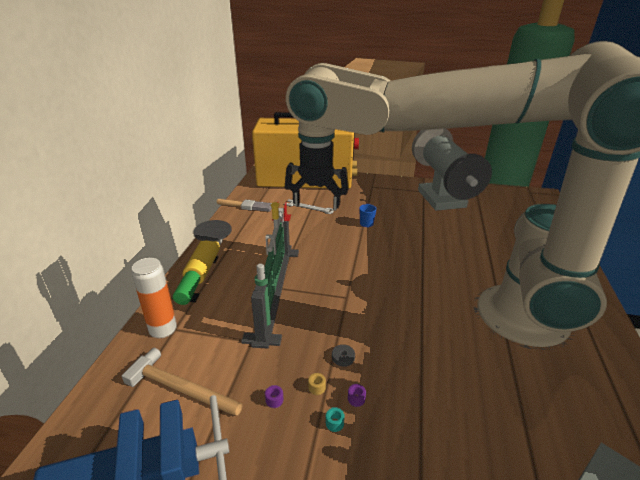

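Ring-like candidates in scene: purple (453,211), turquoise (483,219), brass/yellow (458,239), purple (489,265), dark ring (416,231). By the description I choose brass, at (458,239) in scene and (317,383) in side. Next is one close crop sheet to check it.

```bash
python3 - <<'E'
from h import *
a=cv2.imread('pics/scene0.png'); b=cv2.imread('pics/side0.png')
def crop(im,x,y,w,h,k): return cv2.resize(im[y:y+h,x:x+w],None,fx=k,fy=k,interpolation=cv2.INTER_CUBIC)
top=crop(a,240,250,200,75,4)           # gate, 800x300
bl=crop(a,400,195,100,75,4)     # rings 400x300
br=crop(b,300,330,100,75,4)
cv2.imwrite('pics/c1.png',np.vstack([top,np.hstack([bl,br])]))
l=crop(b,240,200,75,150,4)
E
```

```text
(no output)
```

View pics/c1.png

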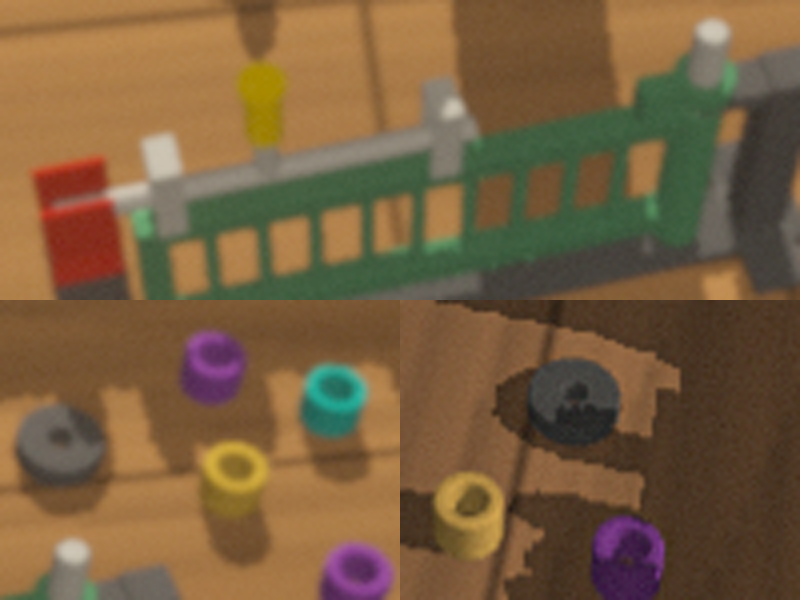

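The sheet confirms the plain brass collar. Its top centre is at scene (459,236.2) and side (317.5,379.5). The pin top is at scene (418,258.2) and the knob cap at scene (305.5,268.7).

```bash
python3 - <<'E'
from h import *
print('collar scene',onz('scene',459,236.2,.026),'side',onz('side',317.5,379.5,.026),'tri',tri([ray('scene',459,236.2),ray('side',317.5,379.5)]))
pt=onz('scene',418,258.2,.184);k=onz('scene',305.5,268.7,.218)
print('pin',pt,'side px',proj('side',pt),'knob',k,proj('side',k),np.linalg.norm((pt-k)[:2]))
d=(pt-k)[:2];print('yaw of y axis',np.degrees(np.arctan2(-d[0],d[1])))
for n in ['side']:
    b=cv2.imread('pics/side0.png')
    l=cv2.resize(b[185:335,230:330],None,fx=4,fy=4,interpolation=cv2.INTER_CUBIC)
    w=cv2.imread('pics/wrist0.png')
    cv2.imwrite('pics/c2.png',np.hstack([l,cv2.resize(w,(400,300)).repeat(1,0) if 0 else np.vstack([cv2.resize(w,(400,300)),np.zeros((300,400,3),np.uint8)])]))
print(proj('wrist',[pt,k]))
E
```

```text
collar scene [0.45419516 0.32366869 0.026     ] side [0.45352182 0.32238415 0.026     ] tri [0.45388557 0.3232319  0.02641268]
pin [0.61413883 0.17476228 0.184     ] side px [[259.65025133 265.19021909]] knob [ 0.63647643 -0.03606968  0.218     ] [[276.10092941 204.66562461]] 0.21201199193539083
yaw of y axis 6.047913150680835
[[513.86686585 -93.78339636]
 [537.53658264 346.16700049]]
```

View pics/c2.png

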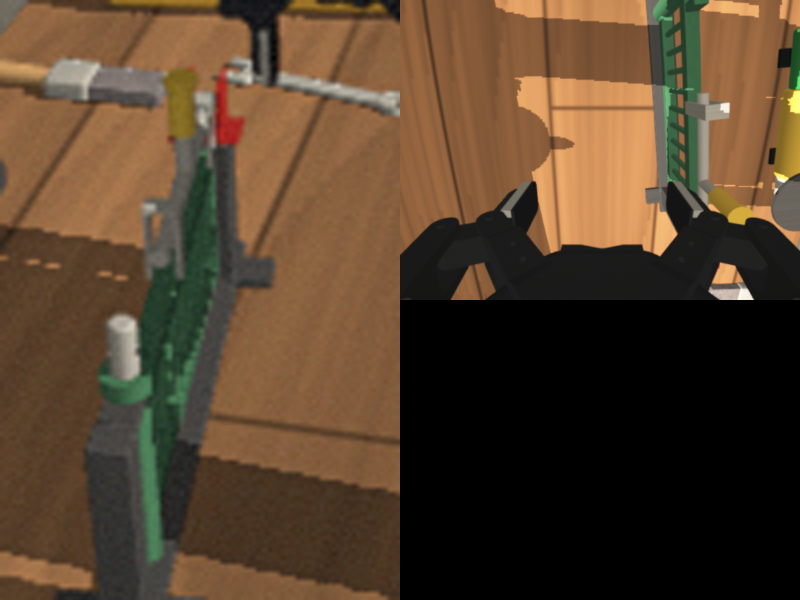

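Side check: pin top is at (260.8,265.5) against a predicted (259.7,265.2), and the knob cap is at (275.3,203.7) against (276.1,204.7). Both agree to about 2 mm. The jaws should lie roughly along world x. Next I check how close the neighbouring rings are.

```bash
python3 - <<'E'
from h import *
for n,u,v,z in [('flange',415,229,.016),('purple1',453.5,209,.026),('turq',483.5,216.5,.026),('purple2',489.5,262,.026),('pot',159,246,.06),('wrench',122,350,0)]: print(n,onz('scene',u,v,z).round(3))
print('pin tri',tri([ray('scene',418,258.2),ray('side',260.75,265.5)]).round(4),'knob tri',tri([ray('scene',305.5,268.7),ray('side',275.25,203.7)]).round(4))
E
python3 -m crank '[{"fingers":60,"slide":[-0.01,-0.04,0],"angular":[0,0,0]},{"fingers":60,"slide":[-0.02,-0.08,0],"angular":[0,0,0]},{"fingers":60,"slide":[-0.03,-0.12,0],"angular":[0,0,0]},{"fingers":60,"slide":[-0.04,-0.16,0],"angular":[0,0,0]},{"fingers":60,"slide":[-0.05,-0.2,0.01],"angular":[0,0,0]},{"fingers":60,"slide":[-0.06,-0.24,0.03],"angular":[0,0,0]},{"fingers":60,"slide":[-0.07,-0.275,0.05],"angular":[0,0,0]},{"fingers":60,"slide":[-0.071,-0.3,0.08],"angular":[0,0,0]},{"fingers":60,"slide":[-0.071,-0.323,0.105],"angular":[0,0,0]},{"fingers":60,"slide":[-0.071,-0.323,0.12],"angular":[0,0,0]},{"fingers":60,"slide":[-0.071,-0.323,0.12],"angular":[0,0,0]},{"fingers":60,"slide":[-0.071,-0.323,0.12],"angular":[0,0,0]},{"fingers":60,"slide":[-0.071,-0.323,0.12],"angular":[0,0,0]}]' 20
python3 - <<'E'
from h import *
C=cal('wrist'); cv2.imwrite('pics/w1.png',r.get_image('wrist')); print(C, proj('wrist',[.4539,.3232,.026],C), r.observe()['orientation'].round(4))
E
```

```text
flange [0.414 0.233 0.016]
purple1 [0.373 0.332 0.026]
turq [0.404 0.395 0.026]
purple2 [0.532 0.37  0.026]
pot [ 0.426 -0.344  0.06 ]
wrench [ 0.638 -0.417  0.   ]
pin tri [0.6125 0.1747 0.1828] knob tri [ 0.6385 -0.0361  0.2206]
time: 1.23
tcp_pos: [0.4548, 0.3228, 0.1128]
orientation: [[1.0, -0.001, 0.002], [-0.001, -1.0, 0.001], [0.002, -0.001, -1.0]]
contact_force: [0.2, -0.3, 0.6]
gripper_width: 0.0651
(array([[349.03988879,   0.        , 322.94443519],
       [  0.        , 349.03988879, 234.76516329],
       [  0.        ,   0.        ,   1.        ]]), array([-0.04650776,  0.        ,  0.        ,  0.        ,  0.        ]), array([0.45447723, 0.39085881, 0.2557613 ]), array([[ 0.99999771, -0.00185197,  0.00106891],
       [-0.00149366, -0.9626954 , -0.27058332],
       [ 0.00153015,  0.27058111, -0.96269597]])) [[321.73810293 239.08895143]] [[ 1.     -0.0011  0.0027]
 [-0.0011 -1.      0.0015]
 [ 0.0027 -0.0015 -1.    ]]
```

View pics/w1.png

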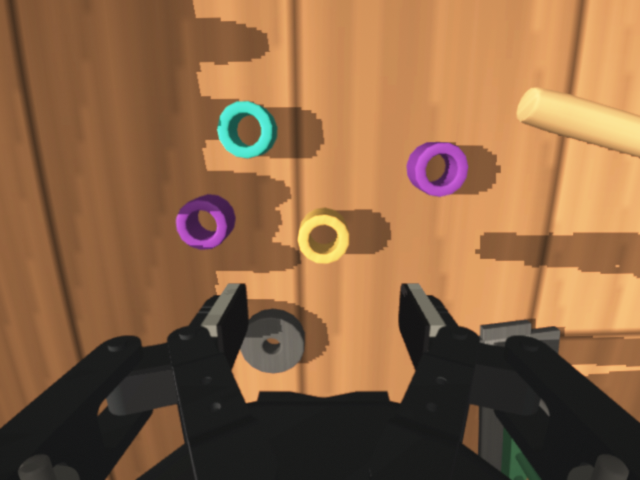

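Wrist view: the collar's top centre is at about (323.5,238), against a predicted (321.7,239), so the collar is near (0.455,0.3235). The dark ring (272,340) and the purple ring (206,222) are clear of the fingers. Next I descend and grip.

```bash
python3 -m crank '[{"fingers":60,"slide":[0.001,-0.0005,0.03],"angular":[0,0,0]},{"fingers":60,"slide":[0.001,-0.0005,0.06],"angular":[0,0,0]},{"fingers":70,"slide":[0.001,-0.0005,0.085],"angular":[0,0,0]},{"fingers":70,"slide":[0.001,-0.0005,0.1],"angular":[0,0,0]},{"fingers":70,"slide":[0.001,-0.0005,0.109],"angular":[0,0,0]},{"fingers":70,"slide":[0.001,-0.0005,0.109],"angular":[0,0,0]}]' 
python3 -m crank '[{"fingers":160,"slide":[0,0,0],"angular":[0,0,0]},{"fingers":200,"slide":[0,0,0],"angular":[0,0,0]},{"fingers":200,"slide":[0,0,0],"angular":[0,0,0]},{"fingers":200,"slide":[0,0,0],"angular":[0,0,0]},{"fingers":200,"slide":[0,0,0],"angular":[0,0,0]},{"fingers":200,"slide":[0,0,0],"angular":[0,0,0]}]' 40
```

```text
time: 1.78
tcp_pos: [0.4549, 0.3228, 0.0017]
orientation: [[1.0, -0.001, -0.001], [-0.001, -1.0, -0.001], [-0.001, 0.001, -1.0]]
contact_force: [-0.2, 0.4, 0.1]
gripper_width: 0.0621
time: 2.28
tcp_pos: [0.4564, 0.3242, 0.0048]
orientation: [[1.0, -0.0, 0.004], [-0.0, -1.0, 0.002], [0.004, -0.002, -1.0]]
contact_force: [0.0, -2.1, 6.4]
gripper_width: 0.0355
```

```bash
python3 -m crank '[{"fingers":200,"slide":[0,0,-0.02],"angular":[0,0,0]},{"fingers":200,"slide":[0,0,-0.06],"angular":[0,0,0]},{"fingers":200,"slide":[0,0,-0.1],"angular":[0,0,0]},{"fingers":200,"slide":[0,0,-0.14],"angular":[0,0,0]},{"fingers":200,"slide":[0,0,-0.18],"angular":[0,0,0]},{"fingers":200,"slide":[0.02,0.02,-0.21],"angular":[0,0,0]},{"fingers":200,"slide":[0.045,0.045,-0.22],"angular":[0,0,0]},{"fingers":200,"slide":[0.07,0.07,-0.22],"angular":[0,0,0]},{"fingers":200,"slide":[0.095,0.095,-0.22],"angular":[0,0,0]},{"fingers":200,"slide":[0.12,0.12,-0.22],"angular":[0,0,0]},{"fingers":200,"slide":[0.14,0.135,-0.22],"angular":[0,0,0]},{"fingers":200,"slide":[0.157,0.149,-0.22],"angular":[0,0,0]},{"fingers":200,"slide":[0.157,0.149,-0.22],"angular":[0,0,0]},{"fingers":200,"slide":[0.157,0.149,-0.22],"angular":[0,0,0]},{"fingers":200,"slide":[0.157,0.149,-0.22],"angular":[0,0,0]},{"fingers":200,"slide":[0.157,0.149,-0.22],"angular":[0,0,0]}]'
python3 - <<'E'
from h import *
a=r.get_image('scene');b=r.get_image('side')
cv2.imwrite('pics/s2.png',a);cv2.imwrite('pics/d2.png',b)
P=[.6125,.1747,.184]
print(proj('scene',P),proj('side',P))
def crop(im,x,y,w,h,k): return cv2.resize(im[y:y+h,x:x+w],None,fx=k,fy=k,interpolation=cv2.INTER_CUBIC)
cv2.imwrite('pics/c3.png',np.hstack([crop(a,385,210,66,100,6),crop(b,228,205,66,100,6)]))
E
```

```text
time: 3.62
tcp_pos: [0.6115, 0.1754, 0.2228]
orientation: [[1.0, 0.001, 0.001], [0.001, -1.0, 0.0], [0.001, -0.0, -1.0]]
contact_force: [-0.7, -0.1, -0.5]
gripper_width: 0.0353
[[417.773966   257.49536649]] [[260.37653138 265.2680063 ]]
```

View pics/c3.png

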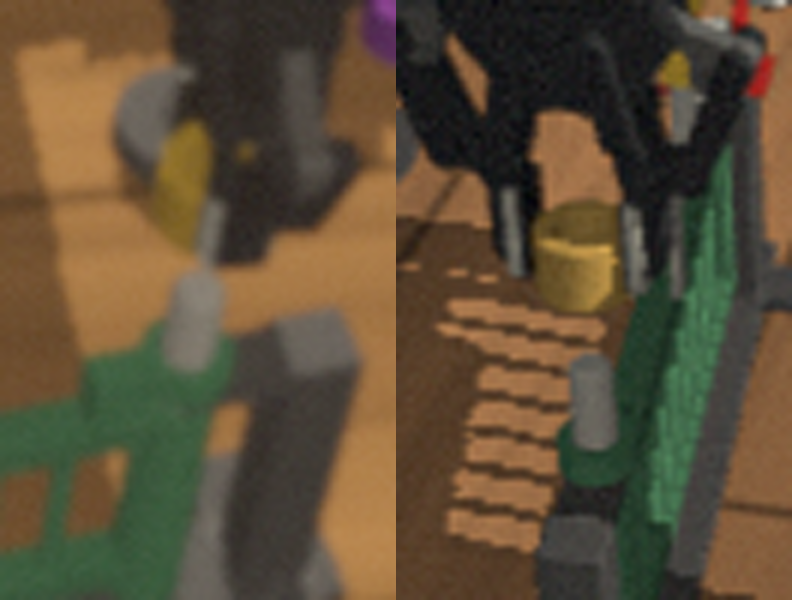

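Pin top is seen at about (200,285) in the scene part and (592,365) in the side part. The collar hangs above it, and in side it looks upright. I'll overlay a model of the collar and pin on the crop to judge the offset.

```bash
python3 - <<'E'
from h import *
t=np.linspace(0,2*np.pi,60)
def circ(c,rad,z): return np.c_[c[0]+rad*np.cos(t),c[1]+rad*np.sin(t),0*t+z]
tcp=r.observe()['tcp_pos'];print(tcp)
out=[]
for n,f,x,y in [('scene','s2',385,210),('side','d2',228,205)]:
    im=cv2.resize(cv2.imread(f'pics/{f}.png')[y:y+100,x:x+66],None,fx=6,fy=6,interpolation=cv2.INTER_CUBIC)
    def dr(P,col): cv2.polylines(im,[((proj(n,P)-[x,y]+.5)*6).round().astype(int)],True,col,1,cv2.LINE_AA)
    c=tcp[:2]; zb=tcp[2]-.002
    for z in (zb,zb+.026): dr(circ(c,.018,z),(255,255,0))
    dr(circ(c,.0105,zb+.026),(255,255,0))
    p=(.6125,.1747)
    dr(circ(p,.0085,.184),(0,0,255));dr(circ(p,.015,.15),(0,0,255))
    out.append(im)
cv2.imwrite('pics/c4.png',np.hstack(out))
E
```

```text
[0.61148842 0.17537457 0.22279409]
```

View pics/c4.png

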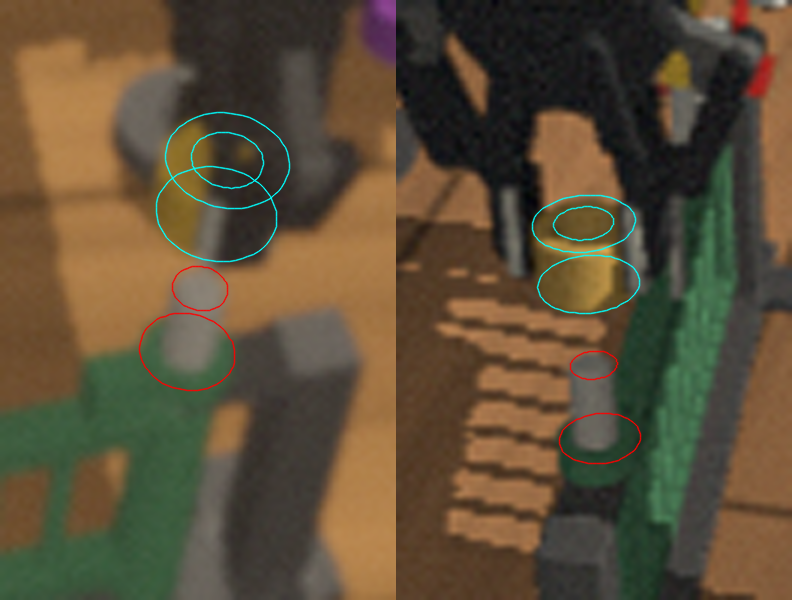

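The model fits both views to about 1 mm, with the collar bottom about 2 mm below the TCP. The collar needs about 0.8 mm in +x and 0.5 mm in -y. Next I lower it gently and watch the force.

```bash
python3 -m crank '[{"fingers":200,"slide":[0.0008,0.0005,0.015],"angular":[0,0,0]},{"fingers":200,"slide":[0.0008,0.0005,0.03],"angular":[0,0,0]},{"fingers":200,"slide":[0.0008,0.0005,0.036],"angular":[0,0,0]},{"fingers":200,"slide":[0.0008,0.0005,0.04],"angular":[0,0,0]},{"fingers":200,"slide":[0.0008,0.0005,0.044],"angular":[0,0,0]},{"fingers":200,"slide":[0.0008,0.0005,0.048],"angular":[0,0,0]},{"fingers":200,"slide":[0.0008,0.0005,0.048],"angular":[0,0,0]}]'
```

```text
time: 4.3
tcp_pos: [0.6127, 0.1741, 0.174]
orientation: [[1.0, 0.0, -0.0], [0.0, -1.0, -0.0], [-0.0, 0.0, -1.0]]
contact_force: [0.5, -0.3, -0.9]
gripper_width: 0.0355
```

No force, so the collar is on the pin or passing it. I continue down to the seat.

```bash
python3 -m crank '[{"fingers":200,"slide":[0,0,0.006],"angular":[0,0,0]},{"fingers":200,"slide":[0,0,0.012],"angular":[0,0,0]},{"fingers":200,"slide":[0,0,0.017],"angular":[0,0,0]},{"fingers":200,"slide":[0,0,0.02],"angular":[0,0,0]},{"fingers":200,"slide":[0,0,0.022],"angular":[0,0,0]},{"fingers":200,"slide":[0,0,0.022],"angular":[0,0,0]}]'
```

```text
time: 4.8
tcp_pos: [0.6129, 0.174, 0.1547]
orientation: [[1.0, -0.0, 0.002], [-0.0, -1.0, 0.0], [0.002, -0.0, -1.0]]
contact_force: [-6.2, -1.0, 9.8]
gripper_width: 0.0353
```

```bash
python3 -m crank '[{"fingers":70,"slide":[0,0,-0.001],"angular":[0,0,0]},{"fingers":70,"slide":[0,0,-0.001],"angular":[0,0,0]},{"fingers":70,"slide":[0,0,-0.001],"angular":[0,0,0]},{"fingers":70,"slide":[0,0,-0.001],"angular":[0,0,0]},{"fingers":70,"slide":[0,0,-0.03],"angular":[0,0,0]},{"fingers":70,"slide":[0,0,-0.07],"angular":[0,0,0]},{"fingers":70,"slide":[0,0.03,-0.1],"angular":[0,0,0]},{"fingers":70,"slide":[0,0.06,-0.125],"angular":[0,0,0]},{"fingers":70,"slide":[0,0.07,-0.125],"angular":[0,0,0]},{"fingers":70,"slide":[0,0.07,-0.125],"angular":[0,0,0]}]'
python3 - <<'E'
from h import *
C=cal('wrist');a=r.get_image('scene');b=r.get_image('side');w=r.get_image('wrist')
t=np.linspace(0,2*np.pi,60)
def circ(c,rad,z): return np.c_[c[0]+rad*np.cos(t),c[1]+rad*np.sin(t),0*t+z]
out=[]
for n,im,x,y in [('scene',a,385,220),('side',b,228,235)]:
    im=cv2.resize(im[y:y+66,x:x+66],(396,300) if 0 else (396,396),interpolation=cv2.INTER_CUBIC)
    for P in (circ((.6127,.1743),.018,.15),circ((.6127,.1743),.018,.176)): cv2.polylines(im,[((proj(n,P)-[x,y]+.5)*6).round().astype(int)],True,(255,255,0),1,cv2.LINE_AA)
    out.append(im[:300] if n=='scene' else im[:300])
cv2.imwrite('pics/w3.png',w)
h=w[160:460,:]
h=np.hstack([h,np.zeros((300,152,3),np.uint8)])
cv2.imwrite('pics/c5.png',np.vstack([np.hstack(out),h]))
s=r.observe();print(s['tcp_pos'],C[2],C[3], proj('wrist',[[.6127,.1743,.184],[.6375,-.0361,.218]],C))
np.save('C3.npy',np.array([*C[2],*C[3].ravel()]))
E
```

```text
time: 5.63
tcp_pos: [0.6135, 0.1017, 0.2792]
orientation: [[1.0, -0.003, 0.004], [-0.003, -1.0, -0.0], [0.004, 0.0, -1.0]]
contact_force: [0.3, 0.6, -0.3]
gripper_width: 0.0619
[0.61238237 0.10475565 0.27521733] [0.61311631 0.16988033 0.42208773] [[ 0.99998547 -0.00486951  0.002313  ]
 [-0.00405846 -0.96241639 -0.27154783]
 [ 0.00354838  0.27153449 -0.96242217]] [[320.99414817 129.70752855]
 [356.29882315 429.08060933]]
```

View pics/c5.png

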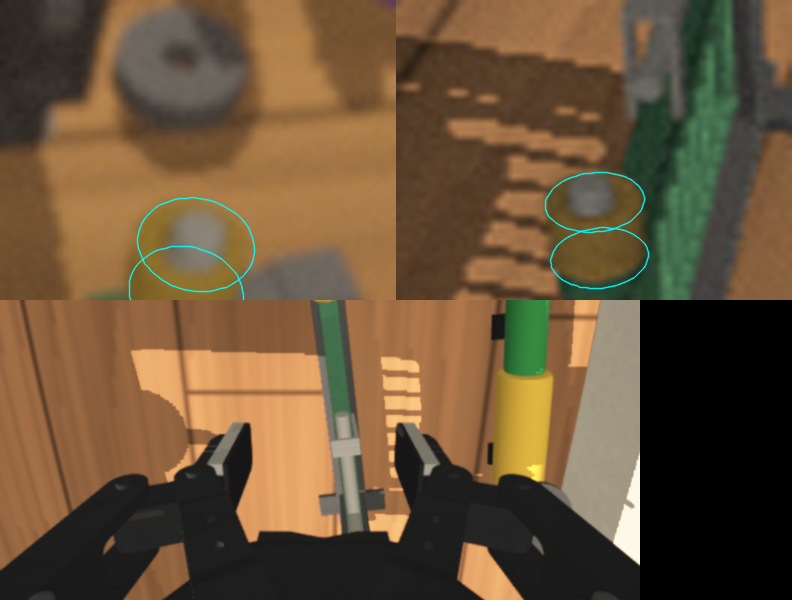

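Collar seated: both views match the modelled collar at z 150–176 mm around the pin. In the wrist part the bolt lies along the gate's middle. Next I go to the knob at about (0.637,-0.036), with the tool yawed 6.6° to match the gate.

```bash
python3 -m crank '[{"fingers":90,"slide":[0.007,0.04,0],"angular":[0,0,-0.05]},{"fingers":90,"slide":[0.014,0.08,0],"angular":[0,0,-0.1]},{"fingers":90,"slide":[0.022,0.12,0],"angular":[0,0,-0.115]},{"fingers":90,"slide":[0.0245,0.14,0],"angular":[0,0,-0.115]},{"fingers":90,"slide":[0.0245,0.14,0.02],"angular":[0,0,-0.115]},{"fingers":90,"slide":[0.0245,0.14,0.05],"angular":[0,0,-0.115]},{"fingers":90,"slide":[0.0245,0.14,0.08],"angular":[0,0,-0.115]},{"fingers":90,"slide":[0.0245,0.14,0.095],"angular":[0,0,-0.115]},{"fingers":90,"slide":[0.0245,0.14,0.098],"angular":[0,0,-0.115]},{"fingers":90,"slide":[0.0245,0.14,0.098],"angular":[0,0,-0.115]}]'
python3 - <<'E'
from h import *
a=r.get_image('scene');b=r.get_image('side')
def crop(im,x,y,w,h,k): return cv2.resize(im[y:y+h,x:x+w],None,fx=k,fy=k,interpolation=cv2.INTER_CUBIC)
cv2.imwrite('pics/c6.png',np.hstack([crop(a,265,215,80,100,5),crop(b,235,170,80,100,5)]))
print(proj('scene',[.637,-.036,.218]),proj('side',[.637,-.036,.218]),r.observe()['contact_force'])
E
```

```text
time: 6.62
tcp_pos: [0.6365, -0.0348, 0.1768]
orientation: [[0.993, 0.116, -0.005], [0.116, -0.993, 0.001], [-0.005, -0.001, -1.0]]
contact_force: [-0.2, 0.4, 0.2]
gripper_width: 0.0556
[[305.56693093 268.9375083 ]] [[275.89505345 204.65747149]] [0.30307755 0.77902855 0.79379087]
```

View pics/c6.png

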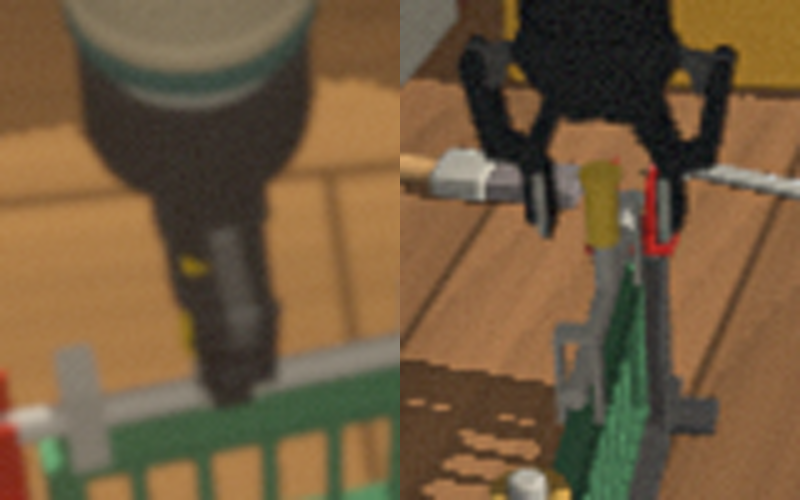

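The side part shows the knob centred between the jaws. In the scene part the knob peeks out left of the finger at (188,330), so I check the pad offset along y by projection.

```bash
python3 - <<'E'
from h import *
s=r.observe();T=s['tcp_pos'];R=s['orientation'];print(T)
for x in (.028,.040):
  for y in (-.011,.011):
    for z in (0.,-.03): print(x,y,z,((proj('scene',T+R@[x,y,z])[0]-[265,215])*5).round())
for d in (-.009,.009):
  for z in (.18,.212): print('knob',d,z,((proj('scene',[.637,-.036+d,z])[0]-[265,215])*5).round())
E
```

```text
[ 0.63781037 -0.03528179  0.18038548]
0.028 -0.011 0.0 [255. 388.]
0.028 -0.011 -0.03 [253. 342.]
0.028 0.011 0.0 [195. 400.]
0.028 0.011 -0.03 [192. 354.]
0.04 -0.011 0.0 [263. 416.]
0.04 -0.011 -0.03 [261. 370.]
0.04 0.011 0.0 [202. 428.]
0.04 0.011 -0.03 [199. 382.]
knob -0.009 0.18 [182. 332.]
knob -0.009 0.212 [178. 282.]
knob 0.009 0.18 [231. 327.]
knob 0.009 0.212 [229. 277.]
```

The projection explains it: the pads and knob are where I thought. Next I grip.

```bash
python3 -m crank '[{"fingers":160,"slide":[0,0,0],"angular":[0,0,0]},{"fingers":230,"slide":[0,0,0],"angular":[0,0,0]},{"fingers":230,"slide":[0,0,0],"angular":[0,0,0]},{"fingers":230,"slide":[0,0,0],"angular":[0,0,0]},{"fingers":230,"slide":[0,0,0],"angular":[0,0,0]},{"fingers":230,"slide":[0,0,0],"angular":[0,0,0]}]' 60
```

```text
time: 7.22
tcp_pos: [0.6381, -0.0359, 0.181]
orientation: [[0.993, 0.115, 0.003], [0.115, -0.993, -0.0], [0.003, 0.0, -1.0]]
contact_force: [1.3, 0.5, 6.0]
gripper_width: 0.0198
```

```bash
python3 -m crank '[{"fingers":230,"slide":[0,0,-0.004],"angular":[0,0,0]},{"fingers":230,"slide":[0,0,-0.008],"angular":[0,0,0]},{"fingers":230,"slide":[0,0,-0.012],"angular":[0,0,0]},{"fingers":230,"slide":[0,0,-0.014],"angular":[0,0,0]},{"fingers":230,"slide":[0,0,-0.014],"angular":[0,0,0]},{"fingers":230,"slide":[0,0,-0.014],"angular":[0,0,0]}]'
```

```text
time: 7.72
tcp_pos: [0.6373, -0.036, 0.1933]
orientation: [[0.993, 0.115, 0.0], [0.115, -0.993, 0.0], [0.0, -0.0, -1.0]]
contact_force: [2.2, 0.9, -1.1]
gripper_width: 0.0197
```

The lift follows freely. Next I draw the bolt 40 mm towards the hinge, which is tool -y.

```bash
python3 -m crank '[{"fingers":230,"slide":[0,-0.004,-0.0005],"angular":[0,0,0]},{"fingers":230,"slide":[0,-0.008,-0.0005],"angular":[0,0,0]},{"fingers":230,"slide":[0,-0.013,-0.0005],"angular":[0,0,0]},{"fingers":230,"slide":[0,-0.018,-0.0005],"angular":[0,0,0]},{"fingers":230,"slide":[0,-0.023,-0.0005],"angular":[0,0,0]},{"fingers":230,"slide":[0,-0.028,-0.0005],"angular":[0,0,0]},{"fingers":230,"slide":[0,-0.033,-0.0005],"angular":[0,0,0]},{"fingers":230,"slide":[0,-0.038,-0.0005],"angular":[0,0,0]},{"fingers":230,"slide":[0,-0.04,-0.0005],"angular":[0,0,0]},{"fingers":230,"slide":[0,-0.04,-0.0005],"angular":[0,0,0]},{"fingers":230,"slide":[0,-0.04,-0.0005],"angular":[0,0,0]}]'
```

```text
time: 8.63
tcp_pos: [0.6327, 0.0048, 0.1939]
orientation: [[0.993, 0.116, -0.0], [0.116, -0.993, 0.002], [0.0, -0.002, -1.0]]
contact_force: [2.4, 2.6, -3.0]
gripper_width: 0.02
```

```bash
python3 - <<'E'
from h import *
a=r.get_image('scene');b=r.get_image('side')
def crop(im,x,y,w,h,k): return cv2.resize(im[y:y+h,x:x+w],None,fx=k,fy=k,interpolation=cv2.INTER_CUBIC)
cv2.imwrite('pics/c7.png',np.hstack([crop(a,235,215,100,100,4),crop(b,225,180,100,100,4)]))
s=r.observe();k=s['tcp_pos'];print(k,s['contact_force'])
# swing plan: tool poses vs the current, tool axes
p=np.array([.6127,.1743]); k=k[:2]; R=s['orientation']
for f in np.radians([2,5,8,11,14,17,20,20.6]):
    c,sn=np.cos(-f),np.sin(-f); q=p+np.array([[c,-sn],[sn,c]])@(k-p); d=R.T@np.r_[q-k,0]; print(round(f,3),d.round(4))
E
```

```text
[0.63273639 0.0044735  0.1938923 ] [ 2.43115731  2.88629069 -3.44724516]
0.035 [-0.006  -0.0001 -0.    ]
0.087 [-0.0149 -0.0006 -0.    ]
0.14 [-0.0238 -0.0016 -0.    ]
0.192 [-0.0326 -0.0031 -0.    ]
0.244 [-0.0414 -0.005  -0.    ]
0.297 [-0.05   -0.0074 -0.    ]
0.349 [-0.0585 -0.0102 -0.    ]
0.36 [-0.0602 -0.0108 -0.    ]
```

View pics/c7.png

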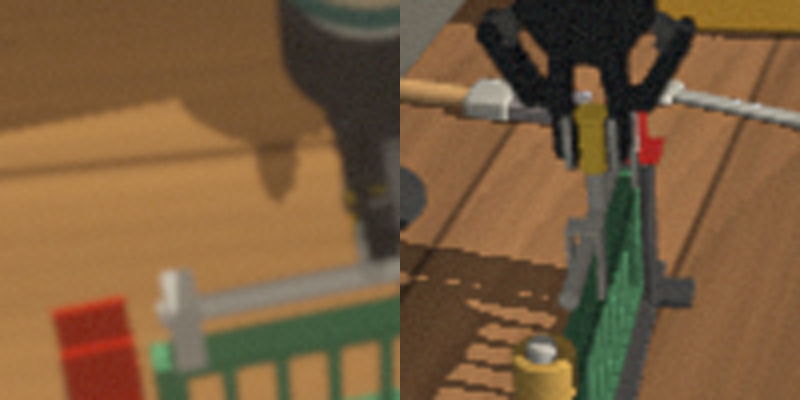

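The bolt's nose at (160,310) is well clear of the red keeper, whose right edge is at about x 130. The collar is still seated at (543,365). Next I swing about the hinge, turning the tool with the gate.

```bash
python3 -m crank '[{"fingers":230,"slide":[-0.003,0,0],"angular":[0,0,0.017]},{"fingers":230,"slide":[-0.006,0,0],"angular":[0,0,0.035]},{"fingers":230,"slide":[-0.0105,-0.0003,0],"angular":[0,0,0.061]},{"fingers":230,"slide":[-0.015,-0.0006,0],"angular":[0,0,0.087]},{"fingers":230,"slide":[-0.0195,-0.0011,0],"angular":[0,0,0.114]},{"fingers":230,"slide":[-0.0238,-0.0016,0],"angular":[0,0,0.14]},{"fingers":230,"slide":[-0.0282,-0.0023,0],"angular":[0,0,0.166]},{"fingers":230,"slide":[-0.0326,-0.0031,0],"angular":[0,0,0.192]},{"fingers":230,"slide":[-0.0326,-0.0031,0],"angular":[0,0,0.192]}]'
```

```text
time: 9.48
tcp_pos: [0.5994, 0.003, 0.194]
orientation: [[0.997, -0.079, 0.0], [-0.079, -0.997, 0.0], [0.0, -0.0, -1.0]]
contact_force: [2.9, 1.9, -2.4]
gripper_width: 0.0194
```

```bash
python3 -m crank '[{"fingers":230,"slide":[-0.003,0,0],"angular":[0,0,0.017]},{"fingers":230,"slide":[-0.006,-0.0001,0],"angular":[0,0,0.035]},{"fingers":230,"slide":[-0.0105,-0.0003,0],"angular":[0,0,0.061]},{"fingers":230,"slide":[-0.015,-0.0006,0],"angular":[0,0,0.087]},{"fingers":230,"slide":[-0.0195,-0.0011,0],"angular":[0,0,0.114]},{"fingers":230,"slide":[-0.0238,-0.0016,0],"angular":[0,0,0.14]},{"fingers":230,"slide":[-0.0284,-0.0023,0],"angular":[0,0,0.167]},{"fingers":230,"slide":[-0.0284,-0.0023,0],"angular":[0,0,0.167]},{"fingers":230,"slide":[-0.0284,-0.0023,0],"angular":[0,0,0.167]},{"fingers":230,"slide":[-0.0284,-0.0023,0],"angular":[0,0,0.167]},{"fingers":230,"slide":[-0.0284,-0.0023,0],"angular":[0,0,0.167]},{"fingers":230,"slide":[-0.0284,-0.0023,0],"angular":[0,0,0.167]}]'
python3 - <<'E'
from h import *
a=r.get_image('scene');b=r.get_image('side')
def crop(im,x,y,w,h,k): return cv2.resize(im[y:y+h,x:x+w],None,fx=k,fy=k,interpolation=cv2.INTER_CUBIC)
top=crop(a,235,205,200,125,4)
t=np.linspace(0,2*np.pi,60)
for z in (.15,.176):
    P=np.c_[.6127+.018*np.cos(t),.1743+.018*np.sin(t),0*t+z]; cv2.polylines(top,[((proj('scene',P)-[235,205]+.5)*4).round().astype(int)],True,(255,255,0),1,cv2.LINE_AA)
cv2.imwrite('pics/c8.png',top)
cv2.imwrite('pics/d8.png',b)
s=r.observe();k=s['tcp_pos'];d=np.array([.6127,.1743])-k[:2];print(k,s['contact_force'],s['qvel'].round(2),'rho',np.hypot(*d),'angle from shut',np.arctan2(-.0200,.1698)*-1+np.arctan2(d[0],d[1]))
E
```

```text
time: 10.48
tcp_pos: [0.572, 0.0074, 0.1938]
orientation: [[0.97, -0.242, 0.0], [-0.242, -0.97, -0.0], [0.0, 0.0, -1.0]]
contact_force: [3.2, 0.7, -2.3]
gripper_width: 0.0199
[0.57197929 0.00737447 0.19380953] [ 4.70249641  0.92532592 -2.73748388] [-0.   -0.13  0.15 -0.12  0.    0.02] rho 0.1718205720723782 angle from shut 0.35651751197696757
```

View pics/c8.png

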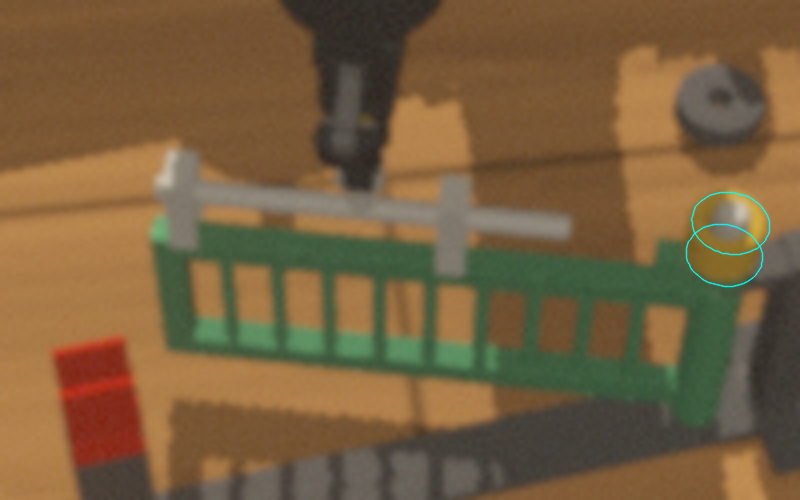

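The gate stands clearly open, with its latch edge at (165,230) away from the keeper at (95,400). The fingers hold the knob and the collar is still seated on the pin at (730,240). The dark ring is untouched. I hand it in.

```bash
python3 -c "
from station import r
print(r.finish_job())"
```

```text
the job is handed in; nothing more can be done
None
```

I put the brass collar on the hinge pin and let go of it. Then I lifted the bolt by its knob, drew it about 40 mm, swung the gate open and handed the job in at about 10.5 s, still holding the knob. `finish_job()` gives no verdict, so these are my own last checks:

- **Gate:** about 0.357 rad from the tool pose, roughly 100 mm open. The arm was still, and the wrist force was about 5 N against the spring and bolt.
- **Collar:** after release, both camera views matched a modelled seated collar at 150 to 176 mm. The final scene view still matched to about 1 mm.
- **Bolt:** in the picture taken before the swing, its nose was clear of the red keeper.
- **Bystanders:** the dark ring sits untouched in the last picture. I did not measure the pot or wrench at the end, but the arm never went near them.

Two readings disagreed slightly with what I expected:

- **Knob grip:** the opening read 19 to 20 mm on the 18 mm knob, yet the knob followed every move.
- **Bench contact:** the fingertips touched the bench with about 6 N while closing on the collar.

I viewed 10 pictures, counting composite crops as one each.

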